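Close up the carton row

TASK

Two cartons stand in a row against the wooden end stop; the third carton of that same size has been left standing apart on the table. Butt it flush against the free end of the row, upright, square and in line with the row, so that no gap is left and the row can be strapped, then let go. The bread inside is crisp, so do not drop the carton, and leave the row and the two odd-sized cartons where they stand.

Things in the scene. Friction and masses are not known exactly. Their poses are not given: they have to be found in the camera images.
- carton: The loose carton to move: closed plain brown cardboard box with a pale tape strip over its top, 56 mm (own x) by 90 mm (own y) by 110 mm high (z), about 0.3 kg, rigid, standing loose and upright on the table. Origin at the centre of its underside. It is best pinched across its 56 mm width; its two 90 mm ends are alike.
- row_end: Outer carton of the row, same look and size (56 mm own x, 90 mm own y, 110 mm high). Origin: centre of its underside. Its +y end meets the row's first carton, which backs onto the fixed wooden end stop, so light pushing along +y does not shift it. Its -y end is the row's free end: the moved carton's centre belongs 90 mm from this origin along -y, with the same heading.
- low_carton: Odd-sized bystander: half-height brown carton, 56 mm (x) by 90 mm (y) by 55 mm high, loose on the table. Origin at the centre of its underside. Stays where it is.
- tall_carton: Odd-sized bystander: slim tall brown carton, 56 by 56 mm and 150 mm high, loose on the table. Origin at the centre of its underside. Stays where it is.

How it is judged:
At the end, for the whole second after the job is handed in: The loose carton stands upright and at rest on the table at the free end of the row, gap to the row's end carton under 10 mm, sides in line within 15 mm, square within 10 degrees; the row's end carton is upright and within 20 mm, and the low and the tall carton within 30 mm, of where they started (y of carton in the frame of row_end between -0.1 and -0.08 m and x of carton in the frame of row_end between -0.015 and 0.015 m and angle between the y axis of carton and the y axis of row_end, either way round below 0.175 rad and angle between each of carton, row_end's own z axis and vertical below 0.1 rad and height (world z) of carton below 0.01 m and linear speed of carton below 0.02 m/s and distance of row_end from where it was at the start of the episode below 0.02 m and distance of each of low_carton, tall_carton from where it was at the start of the episode below 0.03 m); the robot touches nothing.
It fails at once if the carton was dropped: free in the air with its underside centre more than 30 mm above the table (height (world z) of carton above 0.03 m and contact force between carton and anything else below 0.02 N).
It also fails if it takes over 40 s, if anything falls off the work surface, if the arm or the gripper's body presses on something with over 40 N, if the wrist force passes 120 N, or if a joint passes its speed limit or range.

ROBOT

A 6-joint arm with a two-finger parallel gripper is mounted at the origin on the work surface. World frame = base frame: x ahead of the robot, y to its left, z up, the work surface at z = 0. Lengths are in m, angles in rad, forces in N, time in s.
With the tool pointing down it reaches from about 0.3 to 0.875 m from the base axis. Payload 4.2 kg.
Tool frame: the origin (TCP) lies between the finger pads; the fingertips stand 14 mm ahead of it and the grasp point (between the pads) lies 5 mm behind it; z points along the fingers, y is the direction in which the jaws open and shut (so a half turn about z gives the same grasp; the last joint's range is limited). The gripper opens to 85 mm and grips with 20 to 120 N. Pads are 22 mm wide; open, the fingers measure 114 mm over their backs; the gripper's body (76 mm by 85 mm) begins 54 mm behind the grasp point. The pads swing forward as they close: fully open they stand 13 mm farther back than shut.
Start: joints at [1.203, 0.32, 1.565, -0, 1.257, -0.02], TCP at [0.196, 0.541, 0.245] pointing down, gripper open.
Joint ranges: [-3.11, 3.11], [-0.84, 2.01], [0.21, 2.61], [-1.34, 4.49], [0.05, 2.63], [-2.56, 2.56]. Speed limits (rad/s): [2.57, 2.57, 3.14, 3.14, 3.14, 3.14].

INTERFACE

Orientations are given as a rotation vector (axis times angle).
In Python, from station import * gives the robot as it stands.
- The arm moves only by the tool arm_command, never from a script. Its arguments are lists of equal length, an entry for each row: "dp": the shift along the tool's x, y, z in mm, a list of three; "twist": the turn, a rotation vector about the tool's x, y, z in degrees, a list of three; "grip": the finger opening in mm, from 0 to 85.4. A call has 1 to 5 rows; each row shifts and turns the commanded pose from where the row before left it, along the tool's axes as they then stand; what a row does not reach is not made up. A row lasts 1/12 s, in which the tool goes at most 41.7 mm and 7.16 degrees, less where a joint would pass 70% of its speed; a pose out of reach is approached as far as the arm can. A call with a gripper value outside its range is refused whole. The fingers move at their own pace and stop on an object; "force" is the grip in N (left out, the last holds). Time passes only in rows, so rows that do not move let the fingers close. It gives the time, the measured TCP pose, the force and the opening at its end, in the units of the state.
- state(): the state, without advancing time (a new reading comes with each control period).
- snapshot(name): name is "scene" or "top" or "wrist"; returns the picture (420x560x3 uint8, red, green, blue); there is no depth.
- camera_params(name): a dict with "fx", "fy", "cx", "cy" (pixels), "k1" (the pictures are not rectified: a ray, as slopes to the right and down, at radius r is drawn at 1 + k1 r^2 times it, then the intrinsics apply), "rvec" (rotation vector, rad) and "tvec" (3), from world to camera coordinates, as OpenCV has them. Camera axes: x right, y down, z forward; pixel columns grow to the right and rows downward; lengths in m; the calibration is good to about 2 mm. A picture is of the moment at which its call begins: read the wrist's pose just before it. camera_params takes no time and is no camera call; for the wrist camera it gives the pose at the moment of the call.
- hand_in(): hands the job in, once; it reports no verdict.
The state is a dict: "t": time; "qpos": joint angles; "joint_vel": joint speeds; "joint_efforts": joint torques, N m; "position": TCP position; "tcp_rot": TCP orientation; "contact_force": force on the tool from outside, world axes, zero at the start; "moment": the same for the moment, N m; "gripper_width": finger opening in m.
Only numpy, scipy, OpenCV 4.12 (cv2) and the standard library are available. Lean on these libraries where they do the work, as an engineer would, in place of code of your own. Each camera call takes 0.05 s, during which the arm holds its last target.

## Working session

There is one attempt and no reset: what is moved stays moved. The work goes in short steps, Python scripts to look and compute and a tool call to move; the robot and the scene stay as the last step left them, time stands still between calls to the robot, and variables do not carry over. Pictures are saved under pics/ and viewed, and the job is handed in when it is done.

Besides the shell and the picture viewer there is one more tool, called after "Request:" as name(argument=value, ...), one argument or row to a line, values as JSON. arm_command: Moves the arm, as the interface text tells. Its arguments: {"type":"object","properties":{"dp":{"type":"array"},"twist":{"type":"array"},"grip":{"type":"array"},"force":{"type":"number"}},"required":["dp","twist","grip"]}

```bash
ls; mkdir -p pics; python3 - <<'E'
from station import *
import cv2
print(state())
for n in ["scene","top","wrist"]:
    p=camera_params(n); im=snapshot(n); print(n,p)
    cv2.imwrite(f"pics/{n}0.png",im[:,:,::-1])
E
```

```text
pics
{'t': 0.0, 'qpos': array([ 1.20301776e+00,  3.20252909e-01,  1.56563460e+00, -4.81351770e-05,
        1.25740004e+00, -2.00042283e-02]), 'joint_vel': array([-0.00121095,  0.00181428, -0.00018264, -0.00026248,  0.00093056,
        0.00143829]), 'joint_efforts': array([-1.30998233e-04, -4.15515411e+01, -2.34164715e+01, -1.09578787e-04,
        7.99579168e-03,  3.13325302e-06]), 'position': array([0.19582088, 0.54016303, 0.24452188]), 'tcp_rot': array([-5.43461913e-01, -3.09394200e+00,  2.62606608e-03]), 'contact_force': array([-0.65810068, -0.53413989,  0.06213456]), 'moment': array([ 8.54850510e-05,  1.33942251e-02, -5.39573981e-03]), 'gripper_width': 0.08538864263186034}
scene {'fx': 543.137429766788, 'fy': 543.137429766788, 'cx': 280.3481210969388, 'cy': 208.32852994212794, 'k1': -0.09577640152589616, 'rvec': array([ 1.81312404,  1.82326262, -0.6907074 ]), 'tvec': array([ 0.08071081, -0.38212932,  1.23053546])}
top {'fx': 425.6581875544983, 'fy': 425.6581875544983, 'cx': 279.6270536464818, 'cy': 212.50806687634292, 'k1': -0.038856059197407596, 'rvec': array([ 2.20317746, -2.18515427,  0.10514391]), 'tvec': array([-0.10618523,  0.51382998,  0.79817178])}
wrist {'fx': 294.70434851502364, 'fy': 294.70434851502364, 'cx': 280.28603227676183, 'cy': 204.12870869241632, 'k1': -0.0603779915819114, 'rvec': array([-2.3640717 , -1.65736915, -0.24747228]), 'tvec': array([-0.57516397, -0.03780046,  0.37985469])}
```

View pics/scene0.png

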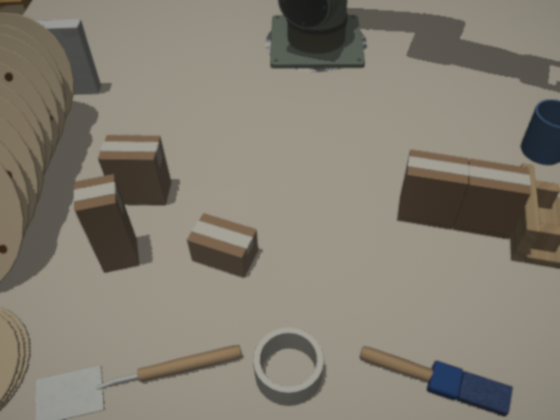

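View pics/top0.png

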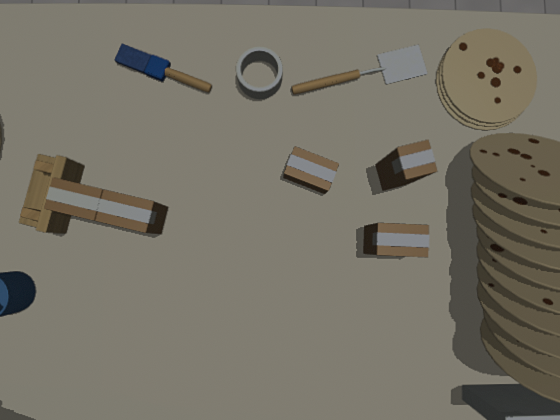

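View pics/wrist0.png

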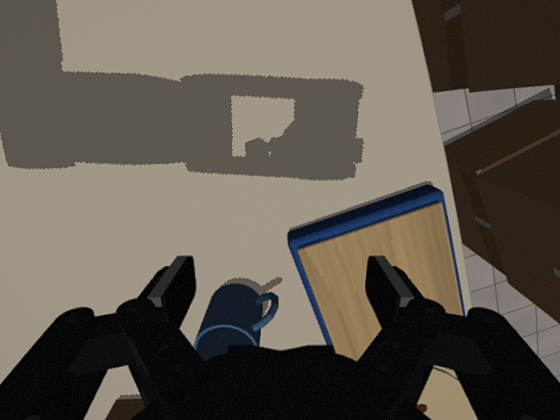

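The top view shows the row at the left (top faces about (50-160, 180-235)). The loose carton's top is at about (402,240), the tall carton's at (415,160) and the low carton's at (311,170). I'll measure the top faces next.

```bash
cat > h.py <<'E'
import numpy as np, cv2
from station import *
def ray_plane(p,px,z):
    K=np.array([[p['fx'],0,p['cx']],[0,p['fy'],p['cy']],[0,0,1]])
    u=cv2.undistortPoints(np.array(px,float).reshape(-1,1,2),K,np.array([p['k1'],0,0,0.])).reshape(-1,2)
    R=cv2.Rodrigues(np.array(p['rvec']))[0]; c=-R.T@p['tvec']
    d=np.c_[u,np.ones(len(u))]@R
    return c+d*((z-c[2])/d[:,2])[:,None]
def proj(p,X):
    K=np.array([[p['fx'],0,p['cx']],[0,p['fy'],p['cy']],[0,0,1]])
    return cv2.projectPoints(np.array(X,float).reshape(-1,1,3),np.array(p['rvec']),np.array(p['tvec']),K,np.array([p['k1'],0,0,0.]))[0].reshape(-1,2)
E
python3 - <<'E'
import cv2,numpy as np
im=cv2.imread('pics/top0.png')
def crop(x0,x1,y0,y1,s): return cv2.resize(im[y0:y1,x0:x1],None,fx=s,fy=s,interpolation=cv2.INTER_CUBIC)
cv2.imwrite('pics/c1.png',crop(10,180,145,245,4.7)); cv2.imwrite('pics/c2.png',crop(350,450,130,270,4.2))
hsv=cv2.cvtColor(im,cv2.COLOR_BGR2HSV)
for q in [(402,226),(402,240),(402,252),(370,240),(340,240),(75,183),(100,190),(100,205),(100,217),(160,218),(415,150),(395,170)]: print(q,hsv[q[1],q[0]])
E
```

```text
(402, 226) [ 16  95 115]
(402, 240) [105  15 139]
(402, 252) [ 16  98 115]
(370, 240) [ 15 105  39]
(340, 240) [ 23  32 129]
(75, 183) [ 16 113  99]
(100, 190) [ 16 110 107]
(100, 205) [ 70   6 135]
(100, 217) [ 17 109 105]
(160, 218) [ 18 106  41]
(415, 150) [ 16 104 110]
(395, 170) [40 15 51]
```

View pics/c1.png

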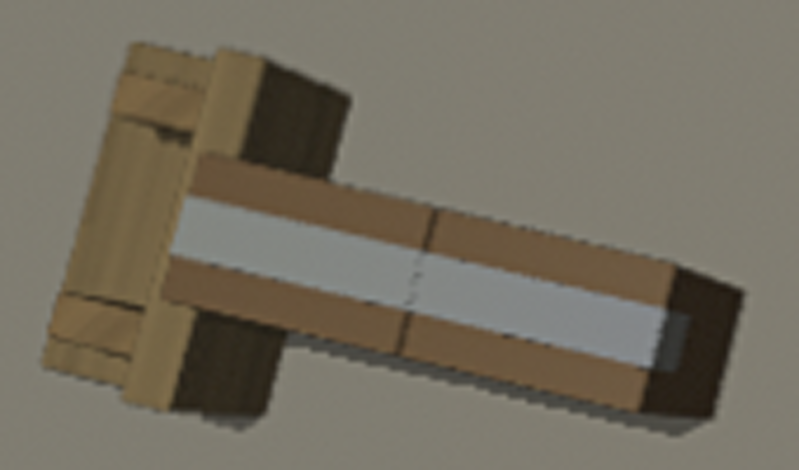

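View pics/c2.png

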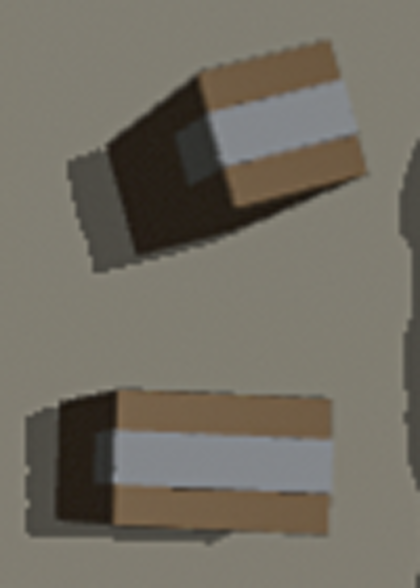

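```bash
python3 - <<'E'
from h import *
p=camera_params('top'); im=cv2.imread('pics/top0.png'); hsv=cv2.cvtColor(im,cv2.COLOR_BGR2HSV)
H,S,V=cv2.split(hsv)
m=(((S>75)&(V>75)&(H<20))|((S<24)&(V>118)&(H>50))).astype(np.uint8)*255
def rect(x0,x1,y0,y1,z):
    mm=np.zeros_like(m); mm[y0:y1,x0:x1]=m[y0:y1,x0:x1]
    mm=cv2.morphologyEx(mm,cv2.MORPH_CLOSE,np.ones((3,3)))
    c=max(cv2.findContours(mm,0,1)[0],key=cv2.contourArea)
    w=ray_plane(p,c.reshape(-1,2),z)[:,:2]
    r=cv2.minAreaRect((w*1000).astype(np.float32)); print(r, cv2.boxPoints(r).round(0).tolist(), 'area',cv2.contourArea((w*1000).astype(np.float32))); return r
print('loose');rect(350,445,210,265,.11)
print('tall');rect(365,445,130,195,.15)
print('low');rect(275,345,140,200,.055)
c1=np.array([[677,262],[640,412],[437,208],[398,355]]); c1=(c1+.5)/4.7-.5+[10,145]
w=ray_plane(p,c1,.11)[:,:2]*1000; print(w.round(1))
print('row top partial'); rect(105,165,190,240,.11)
print('cam',-cv2.Rodrigues(p['rvec'])[0].T@p['tvec'])
c2=np.array([[118,388],[332,400],[328,535],[113,524]]); c2=(c2+.5)/4.2-.5+[350,130]
print(ray_plane(p,c2,.11)[:,:2].round(4)*1000)
E
```

```text
loose
((463.4627685546875, -311.830078125), (89.20686340332031, 55.33765411376953), 88.17505645751953) [[434.0, -356.0], [490.0, -357.0], [493.0, -268.0], [437.0, -266.0]] area 4702.53435618896
tall
((595.7640991210938, -325.430908203125), (54.69415283203125, 55.4870491027832), 14.698806762695312) [[562.0, -306.0], [576.0, -359.0], [629.0, -345.0], [615.0, -292.0]] area 2830.8216590788215
low
((595.6386108398438, -159.26513671875), (89.88692474365234, 55.09779739379883), 69.06596374511719) [[554.0, -191.0], [605.0, -211.0], [637.0, -127.0], [586.0, -107.0]] area 4642.641796798678
[[526.9 115.5]
 [472.3 127.3]
 [545.9 203.8]
 [492.1 215.9]]
row top partial
((508.3697204589844, 163.7015838623047), (85.57992553710938, 55.31147384643555), 77.29393768310547) [[472.0, 128.0], [526.0, 116.0], [545.0, 199.0], [491.0, 212.0]] area 4162.19396316458
cam [ 0.45419893 -0.08431167  0.83604403]
[[ 493.2 -268.9]
 [ 488.9 -357.9]
 [ 433.6 -355.3]
 [ 437.7 -266.4]]
```

Measured from the top view:
- **Loose carton:** centre at about (463.5, -312), long axis at 88°.
- **Row:** axis at about 77.5°, free-end centre at about (499.5, 121.5), so the target centre is about (490, 77.5).

I'll turn the tool first.

Request:
arm_command(
  dp=[
    [0,0,0],
    [0,0,0],
    [0,0,0],
    [0,0,0],
    [0,0,0],
  ],
  twist=[
    [0,0,7],
    [0,0,7],
    [0,0,7],
    [0,0,7],
    [0,0,7],
  ],
  grip=[85,85,85,85,85],
)

```text
t: 0.57
position: [0.1959, 0.5404, 0.2449]
tcp_rot: [1.457, 2.783, -0.001]
contact_force: [0.1, -0.1, -0.9]
gripper_width: 0.0852
```

Request:
arm_command(
  dp=[
    [0,0,0],
    [0,0,0],
    [0,0,0],
    [0,0,0],
    [0,0,0],
  ],
  twist=[
    [0,0,7],
    [0,0,7],
    [0,0,7],
    [0,0,7],
    [0,0,7],
  ],
  grip=[85,85,85,85,85],
)

```text
t: 0.98
position: [0.1959, 0.5404, 0.2449]
tcp_rot: [2.227, 2.216, -0.001]
contact_force: [-0.7, -0.4, -0.2]
gripper_width: 0.085
```

```bash
cat >> h.py <<'E'
def goto(xyz=None,ang=None,s=None):
    """print needed shift in tool axes (mm) and turn about tool z (deg), to put TCP at xyz with tool y at ang deg"""
    s=s or state(); R=cv2.Rodrigues(np.array(s['tcp_rot']))[0]
    a=np.degrees(np.arctan2(R[1,1],R[0,1]))
    print('t',round(s['t'],2),'pos',(s['position']*1000).round(1),'ang y',a.round(2),'z',R[:,2].round(4),'F',s['contact_force'].round(2),'w',round(s['gripper_width']*1000,1))
    if ang is not None: print('twist z',-(ang-a))
    if xyz is not None: print('dp',(R.T@(np.array(xyz)-s['position']*1000)).round(1))
E
python3 -c "
from h import *
goto((463.5,-312,245),-2)
s=state();p=camera_params('wrist');R=cv2.Rodrigues(p['rvec'])[0];c=-R.T@p['tvec'];T=cv2.Rodrigues(s['tcp_rot'])[0];print('cam in tool',T.T@(c-s['position']))"
```

```text
t 0.98 pos [195.9 540.4 244.9] ang y -0.28 z [-3.e-04 -7.e-04 -1.e+00] F [-0.7  -0.35 -0.24] w 85.0
twist z 1.7247633319306117
dp [-8.511e+02  2.717e+02  5.000e-01]
cam in tool [ 0.07574993  0.00023535 -0.1292383 ]
```

Request:
arm_command(
  dp=[
    [-38,12,0],
    [-38,12,0],
    [-38,12,0],
    [-38,12,0],
    [-38,12,0],
  ],
  twist=[
    [0,0,0],
    [0,0,0],
    [0,0,0],
    [0,0,0],
    [0,0,0],
  ],
  grip=[85,85,85,85,85],
)

```text
t: 1.4
position: [0.2562, 0.3488, 0.245]
tcp_rot: [2.219, 2.224, -0.001]
contact_force: [1.4, -0.2, -0.1]
gripper_width: 0.0849
```

Request:
arm_command(
  dp=[
    [-38,12,0],
    [-38,12,0],
    [-38,12,0],
    [-38,12,0],
    [-38,12,0],
  ],
  twist=[
    [0,0,0],
    [0,0,0],
    [0,0,0],
    [0,0,0],
    [0,0,0],
  ],
  grip=[85,85,85,85,85],
)

```text
t: 1.82
position: [0.3163, 0.1589, 0.2453]
tcp_rot: [2.219, 2.224, 0.001]
contact_force: [0.2, 0.2, -0.7]
gripper_width: 0.0851
```

Request:
arm_command(
  dp=[
    [-38,12,0],
    [-38,12,0],
    [-38,12,0],
    [-38,12,0],
    [-38,12,0],
  ],
  twist=[
    [0,0,0],
    [0,0,0],
    [0,0,0],
    [0,0,0],
    [0,0,0],
  ],
  grip=[85,85,85,85,85],
)

```text
t: 2.23
position: [0.3766, -0.0312, 0.2454]
tcp_rot: [2.22, 2.222, 0.001]
contact_force: [0.9, 1.2, 1.0]
gripper_width: 0.0852
```

Request:
arm_command(
  dp=[
    [-38,12,0],
    [-38,12,0],
    [-30,10,0],
    [-20,8,0],
    [0,0,0],
  ],
  twist=[
    [0,0,0],
    [0,0,0],
    [0,0,0],
    [0,0,0],
    [0,0,0],
  ],
  grip=[85,85,85,85,85],
)

```text
t: 2.65
position: [0.4202, -0.1587, 0.2449]
tcp_rot: [2.223, 2.217, -0.001]
contact_force: [0.8, 0.1, 0.0]
gripper_width: 0.085
```

```bash
python3 -c "
from h import *
goto((463.5,-312,245),-2)
cv2.imwrite('pics/w1.png',snapshot('wrist')[:,:,::-1]);p=camera_params('wrist');print(p)
"
```

```text
t 2.65 pos [ 420.2 -158.7  244.9] ang y -0.16 z [ 7.0e-04 -1.4e-03 -1.0e+00] F [0.84 0.08 0.01] w 85.0
twist z 1.841899139668111
dp [-153.2   43.7    0.2]
{'fx': 294.70434851502364, 'fy': 294.70434851502364, 'cx': 280.28603227676183, 'cy': 204.12870869241632, 'k1': -0.0603779915819114, 'rvec': array([-2.84440712e+00,  2.79902568e-03,  2.81356567e-03]), 'tvec': array([-0.4192014 , -0.18623788,  0.33485883])}
```

View pics/w1.png

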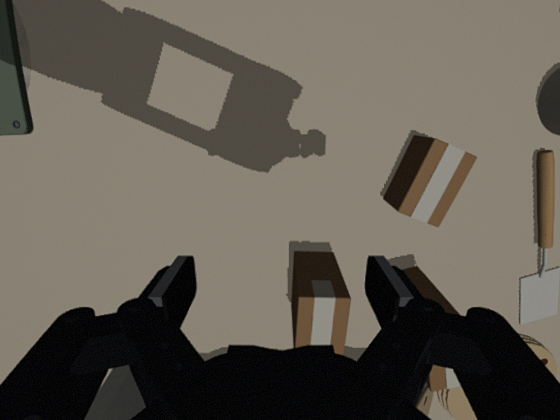

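The wrist view shows the loose carton ahead, near end at about (297-350, 295), and the low carton to the right. I'll go over it and descend.

Request:
arm_command(
  dp=[
    [-38,11,0],
    [-38,11,0],
    [-38,11,0],
    [-30,8,0],
    [-9,2.7,0],
  ],
  twist=[
    [0,0,1.8],
    [0,0,0],
    [0,0,0],
    [0,0,0],
    [0,0,0],
  ],
  grip=[85,85,85,85,85],
)

```text
t: 3.12
position: [0.4598, -0.3116, 0.2448]
tcp_rot: [2.256, 2.185, -0.001]
contact_force: [0.3, -0.1, -0.0]
gripper_width: 0.085
```

Request:
arm_command(
  dp=[
    [0,0,10],
    [0,0,30],
    [0,0,20],
    [0,0,0],
    [0,0,0],
  ],
  twist=[
    [0,0,0],
    [0,0,0],
    [0,0,0],
    [0,0,0],
    [0,0,0],
  ],
  grip=[85,85,85,85,85],
)

```text
t: 3.53
position: [0.4583, -0.3067, 0.1844]
tcp_rot: [-2.25, -2.187, 0.0]
contact_force: [-0.1, -0.5, 0.9]
gripper_width: 0.0849
```

```bash
python3 -c "
from h import *
goto((463.5,-312,70),-2)
for n in ['wrist','top']: cv2.imwrite('pics/%s2.png'%n,snapshot(n)[:,:,::-1])
"
```

```text
t 3.53 pos [ 458.3 -306.7  184.4] ang y -1.64 z [-0.0028  0.0026 -1.    ] F [-0.05 -0.53  0.86] w 84.9
twist z 0.3617184665601816
dp [ -5.4   5.7 114.3]
```

View pics/wrist2.png

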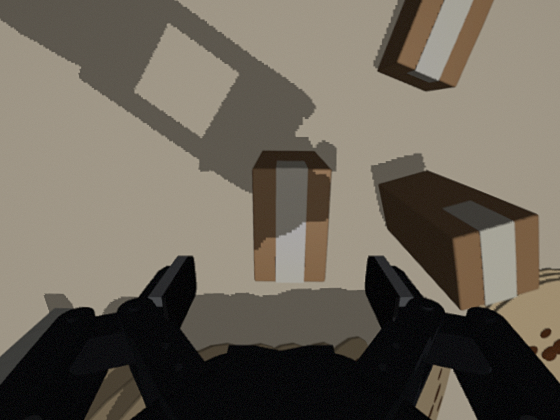

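View pics/top2.png

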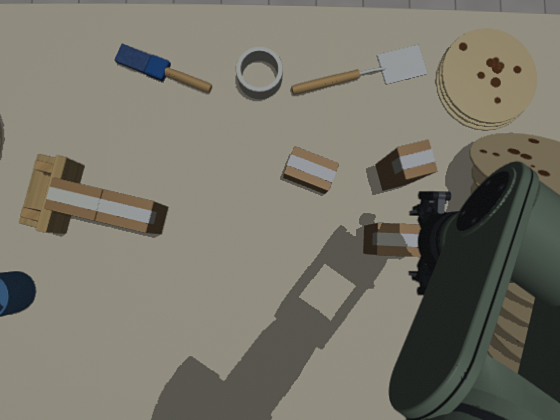

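```bash
python3 -c "
from h import *
p=camera_params('wrist')
w=ray_plane(p,[[253,169],[330,169],[326,281],[254,281]],.11);print((w*1000).round(1),(w.mean(0)*1000).round(1))
s=state();print('tcp px',proj(p,[s['position']]), proj(p,[[.4635,-.312,.11]]))
"
```

```text
[[ 441.7 -269.2  110. ]
 [ 496.1 -270.7  110. ]
 [ 494.9 -360.9  110. ]
 [ 437.4 -359.2  110. ]] [ 467.5 -315.   110. ]
tcp px [[280.08388572 273.69347484]] [[285.31549229 224.94275892]]
```

The wrist and top views differ by about 4 mm on the carton's centre, (467.5, -315) against (463.5, -312). That is well inside the jaw clearance, so I'll aim between them.

Request:
arm_command(
  dp=[
    [-7,7.5,0],
    [0,0,20],
    [0,0,25],
    [0,0,20],
    [0,0,0],
  ],
  twist=[
    [0,0,0.4],
    [0,0,0],
    [0,0,0],
    [0,0,0],
    [0,0,0],
  ],
  grip=[85,85,85,85,85],
)

```text
t: 4.05
position: [0.4654, -0.3155, 0.1177]
tcp_rot: [-2.259, -2.176, 0.001]
contact_force: [0.1, 0.7, 0.1]
gripper_width: 0.0854
```

```bash
python3 -c "
from h import *
goto((465.5,-313.5,70),-2)
"
```

```text
t 4.05 pos [ 465.4 -315.5  117.7] ang y -2.14 z [-0.0043  0.0032 -1.    ] F [0.12 0.75 0.05] w 85.4
twist z -0.14216094304688065
dp [ 1.8  0.2 47.7]
```

Request:
arm_command(
  dp=[
    [2,0,15],
    [0,0,20],
    [0,0,12],
    [0,0,0],
    [0,0,0],
  ],
  twist=[
    [0,0,0],
    [0,0,0],
    [0,0,0],
    [0,0,0],
    [0,0,0],
  ],
  grip=[85,85,85,85,85],
)

```text
t: 4.47
position: [0.4675, -0.3149, 0.0745]
tcp_rot: [2.261, 2.178, 0.001]
contact_force: [0.1, 0.2, 0.6]
gripper_width: 0.085
```

Request:
arm_command(
  dp=[
    [0,0,0],
    [0,0,0],
    [0,0,0],
    [0,0,0],
    [0,0,0],
  ],
  twist=[
    [0,0,0],
    [0,0,0],
    [0,0,0],
    [0,0,0],
    [0,0,0],
  ],
  grip=[70,62,55,50,50],
  force=30,
)

```text
t: 4.88
position: [0.4667, -0.3148, 0.0747]
tcp_rot: [2.261, 2.179, -0.0]
contact_force: [-1.6, -0.1, 6.6]
gripper_width: 0.0557
```

Request:
arm_command(
  dp=[
    [0,0,0],
    [0,0,0],
    [0,0,0],
    [0,0,0],
  ],
  twist=[
    [0,0,0],
    [0,0,0],
    [0,0,0],
    [0,0,0],
  ],
  grip=[40,40,40,40],
)

```text
t: 5.22
position: [0.4667, -0.3148, 0.0747]
tcp_rot: [2.261, 2.179, -0.0]
contact_force: [-2.6, -0.1, 6.9]
gripper_width: 0.056
```

```bash
python3 -c "
from h import *
goto((465.5,-313.5,70),-2)
cv2.imwrite('pics/w3.png',snapshot('wrist')[:,:,::-1])
"
```

```text
t 5.22 pos [ 466.7 -314.8   74.7] ang y -2.12 z [ 0.0012 -0.0013 -1.    ] F [-2.57 -0.11  6.89] w 56.0
twist z -0.1215944670077671
dp [ 1.2 -1.3  4.7]
```

View pics/w3.png

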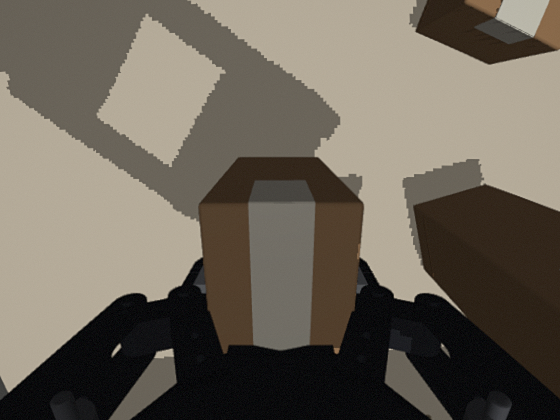

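The carton is gripped squarely at 56 mm, with its leading top edge from about (200,204) to (363,204). I'll lift slightly and work out the offset.

Request:
arm_command(
  dp=[
    [0,0,-3],
    [0,0,-8],
    [0,0,-9],
    [0,0,0],
    [0,0,0],
  ],
  twist=[
    [0,0,0],
    [0,0,0],
    [0,0,0],
    [0,0,0],
    [0,0,0],
  ],
  grip=[40,40,40,40,40],
  force=40,
)

```text
t: 5.68
position: [0.467, -0.3145, 0.094]
tcp_rot: [2.261, 2.179, 0.001]
contact_force: [0.1, 0.4, -3.4]
gripper_width: 0.056
```

```bash
python3 -c "
from h import *
cv2.imwrite('pics/w4.png',snapshot('wrist')[:,:,::-1])
s=state();p=camera_params('wrist');R=cv2.Rodrigues(s['tcp_rot'])[0]
z=.11+s['position'][2]-.0747
w=ray_plane(p,[[200,204],[363,204]],z);print(((w-s['position'])@R*1000).round(1))
goto((476,30,95),-12.5)
"
```

```text
[[ 47.  -26.7 -35.3]
 [ 47.   27.8 -35.3]]
t 5.73 pos [ 466.6 -314.3   93.5] ang y -2.13 z [ 4.e-04 -1.e-04 -1.e+00] F [-0.17 -0.06 -3.96] w 55.7
twist z 10.37135107593333
dp [344.4  -3.4  -1.5]
```

View pics/w4.png

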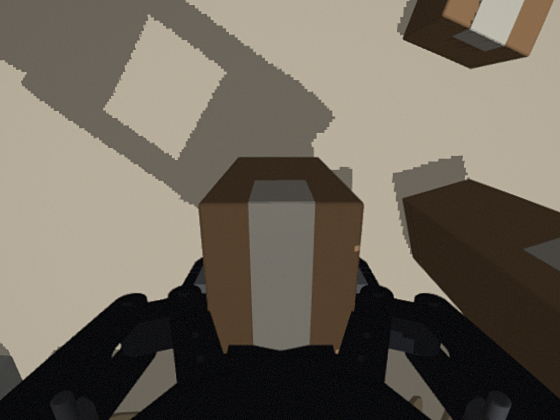

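Request:
arm_command(
  dp=[
    [15,0,0],
    [28,0,0],
    [32,0,0],
    [32,0,0],
    [32,0,0],
  ],
  twist=[
    [0,0,0],
    [0,0,0],
    [0,0,0],
    [0,0,0],
    [0,0,0],
  ],
  grip=[40,40,40,40,40],
)

```text
t: 6.15
position: [0.4709, -0.1733, 0.0928]
tcp_rot: [-2.262, -2.178, 0.0]
contact_force: [1.2, 0.6, -3.1]
gripper_width: 0.0561
```

Request:
arm_command(
  dp=[
    [32,0,0],
    [32,0,0],
    [32,0,0],
    [25,0,0],
    [12,0,0],
  ],
  twist=[
    [0,0,0],
    [0,0,0],
    [0,0,0],
    [0,0,0],
    [0,0,0],
  ],
  grip=[40,40,40,40,40],
)

```text
t: 6.57
position: [0.4756, -0.0392, 0.093]
tcp_rot: [-2.258, -2.181, 0.0]
contact_force: [-0.7, -0.3, -2.7]
gripper_width: 0.0554
```

Request:
arm_command(
  dp=[
    [0,0,0],
    [0,0,0],
    [0,0,0],
    [0,0,0],
    [0,0,0],
  ],
  twist=[
    [0,0,3],
    [0,0,4],
    [0,0,3.4],
    [0,0,0],
    [0,0,0],
  ],
  grip=[40,40,40,40,40],
)

```text
t: 6.98
position: [0.4763, -0.0424, 0.0931]
tcp_rot: [-2.449, -1.967, 0.001]
contact_force: [0.5, 0.8, -3.3]
gripper_width: 0.0556
```

```bash
python3 -c "
from h import *
for n in ['wrist','top']: cv2.imwrite('pics/%s5.png'%n,snapshot(n)[:,:,::-1])
goto((476,30,95),-12.5)
"
```

```text
t 7.08 pos [476.4 -42.6  93.2] ang y -12.48 z [-3.e-04  1.e-04 -1.e+00] F [ 0.64 -0.45 -3.38] w 55.5
twist z 0.02443268313621516
dp [ 70.8 -16.1  -1.8]
```

View pics/wrist5.png

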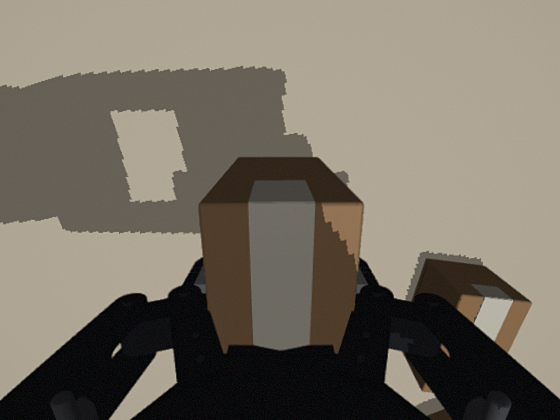

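View pics/top5.png

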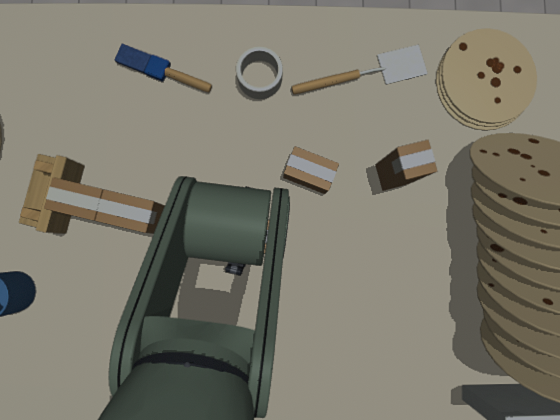

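The carton is held level and the row is not touched. The row is not yet in the wrist's view, so I'll go closer.

Request:
arm_command(
  dp=[
    [15,-5,0],
    [25,-5,0],
    [20,-3,0],
    [10,0,0],
    [0,0,0],
  ],
  twist=[
    [0,0,0],
    [0,0,0],
    [0,0,0],
    [0,0,0],
    [0,0,0],
  ],
  grip=[40,40,40,40,40],
)

```text
t: 7.5
position: [0.4796, 0.03, 0.0934]
tcp_rot: [2.448, 1.969, 0.001]
contact_force: [0.3, 0.3, -3.0]
gripper_width: 0.0558
```

```bash
python3 -c "
from h import *
for n in ['wrist','top','scene']: cv2.imwrite('pics/%s6.png'%n,snapshot(n)[:,:,::-1])
goto((489.8,77.5,75),-12.5)
"
```

```text
t 7.65 pos [479.   28.1  93.2] ang y -12.5 z [-3.e-04 -4.e-04 -1.e+00] F [-0.07 -0.2  -2.93] w 55.6
twist z -0.003913770451582366
dp [50.6 -0.2 18.2]
```

View pics/wrist6.png

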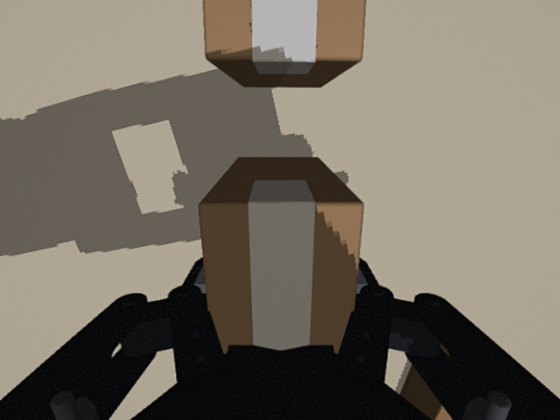

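View pics/scene6.png

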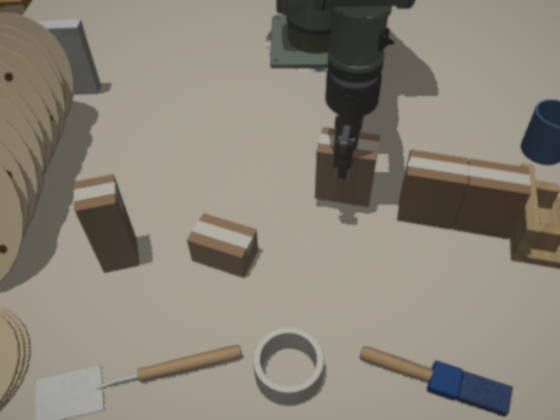

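The wrist view shows both cartons aligned. The row's free top edge runs from about (206,54) to (364,55) and the held carton's edge from (200,204) to (363,204). I'll measure the gap and the lateral offset in tool axes.

```bash
python3 -c "
from h import *
s=state();p=camera_params('wrist');R=cv2.Rodrigues(s['tcp_rot'])[0]
a=ray_plane(p,[[206,54],[364,56],[204,5],[366,5]],.11);b=ray_plane(p,[[200,204],[363,204]],.1285)
for w in (a,b): print(((w-s['position'])@R*1000).round(1))
"
```

```text
[[ 96.5 -26.1 -16.8]
 [ 95.8  29.5 -16.8]
 [112.1 -25.9 -16.8]
 [112.2  29.2 -16.8]]
[[ 47.  -26.9 -35.3]
 [ 47.   27.7 -35.3]]
```

Request:
arm_command(
  dp=[
    [12,1.3,5],
    [16,0,6],
    [10,0,4],
    [4,0,1.5],
    [0,0,0],
  ],
  twist=[
    [0,0,0],
    [0,0,0],
    [0,0,0],
    [0,0,0],
    [0,0,0],
  ],
  grip=[40,40,40,40,40],
)

```text
t: 8.07
position: [0.4894, 0.0699, 0.0762]
tcp_rot: [-2.449, -1.967, 0.001]
contact_force: [0.8, -1.2, -3.3]
gripper_width: 0.0557
```

```bash
python3 -c "
from h import *
cv2.imwrite('pics/w7.png',snapshot('wrist')[:,:,::-1])
goto((489.8,77.5,75),-12.5)
"
```

```text
t 8.12 pos [489.3  69.5  76.5] ang y -12.47 z [-8.e-04 -3.e-04 -1.e+00] F [ 0.29 -0.22 -3.12] w 55.9
twist z 0.026781317006845384
dp [ 7.9 -1.3  1.5]
```

View pics/w7.png

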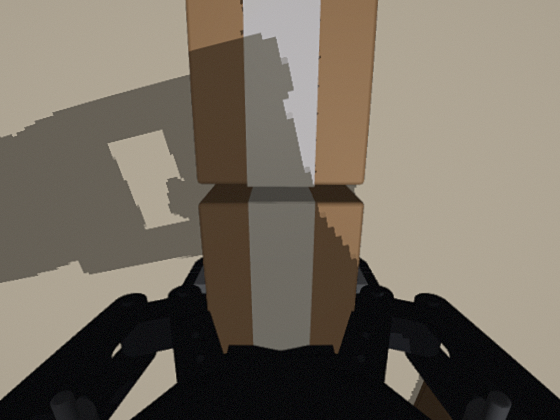

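The gap is now about 7 mm (row edge at row 184, carton edge at 204) and the sides line up: 198-364 against 200-363. I'll set the carton down, then nudge it in.

Request:
arm_command(
  dp=[
    [2,0,0],
    [1.5,0,0],
    [0,0,1],
    [0,0,0.8],
    [0,0,0],
  ],
  twist=[
    [0,0,0],
    [0,0,0],
    [0,0,0],
    [0,0,0],
    [0,0,0],
  ],
  grip=[40,40,40,40,40],
)

```text
t: 8.53
position: [0.4901, 0.0726, 0.075]
tcp_rot: [-2.451, -1.965, 0.0]
contact_force: [-0.9, -0.6, -3.8]
gripper_width: 0.0559
```

Request:
arm_command(
  dp=[
    [1,0,0],
    [1,0,0],
    [0.5,0,0],
    [0,0,0],
  ],
  twist=[
    [0,0,0],
    [0,0,0],
    [0,0,0],
    [0,0,0],
  ],
  grip=[40,40,40,40],
)

```text
t: 8.87
position: [0.4908, 0.0753, 0.0751]
tcp_rot: [2.45, 1.966, 0.0]
contact_force: [-0.2, -0.3, -3.3]
gripper_width: 0.0557
```

```bash
python3 -c "
from h import *
cv2.imwrite('pics/w8.png',cv2.resize(snapshot('wrist')[120:240,150:410,::-1],None,fx=3,fy=3))
goto((489.8,77.5,75),-12.5)
"
```

```text
t 8.92 pos [490.8  75.3  75. ] ang y -12.52 z [ 1.e-04 -0.e+00 -1.e+00] F [-0.12 -0.04 -3.02] w 55.9
twist z -0.0191710960317355
dp [ 1.9 -1.5  0. ]
```

View pics/w8.png

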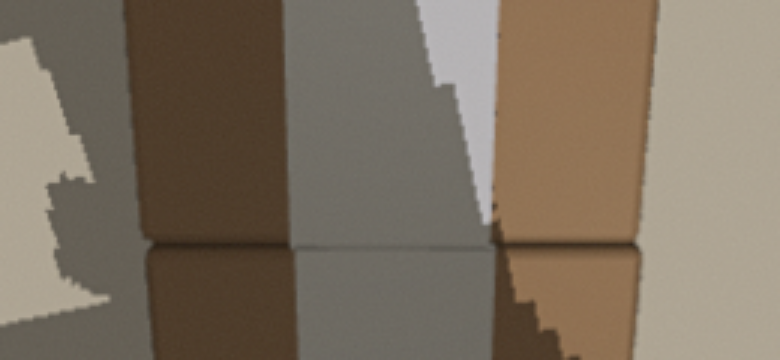

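The gap is about 1 mm and the sides are in line within about 2 mm. The carton's weight still hangs on the wrist, so I'll lower it until it touches, then nudge it in.

Request:
arm_command(
  dp=[
    [0,0,0.5],
    [0,0,0.4],
    [0,0,0],
  ],
  twist=[
    [0,0,0],
    [0,0,0],
    [0,0,0],
  ],
  grip=[40,40,40],
)

```text
t: 9.17
position: [0.4908, 0.0753, 0.0748]
tcp_rot: [2.45, 1.966, 0.001]
contact_force: [-2.2, -0.2, 3.6]
gripper_width: 0.0555
```

Request:
arm_command(
  dp=[
    [0.5,0,0.3],
    [0.5,0,0],
    [0,0,0],
  ],
  twist=[
    [0,0,0],
    [0,0,0],
    [0,0,0],
  ],
  grip=[40,40,40],
)

```text
t: 9.42
position: [0.4908, 0.0755, 0.0748]
tcp_rot: [2.449, 1.966, -0.001]
contact_force: [-3.4, -4.5, 7.0]
gripper_width: 0.0557
```

Request:
arm_command(
  dp=[
    [0.5,0,0],
    [0.5,0,0],
    [0,0,0],
  ],
  twist=[
    [0,0,0],
    [0,0,0],
    [0,0,0],
  ],
  grip=[40,40,40],
)

```text
t: 9.67
position: [0.491, 0.0758, 0.0748]
tcp_rot: [2.448, 1.966, -0.003]
contact_force: [-3.7, -7.0, 9.5]
gripper_width: 0.0557
```

```bash
python3 -c "
from h import *
cv2.imwrite('pics/w9.png',cv2.resize(snapshot('wrist')[120:240,150:410,::-1],None,fx=3,fy=3))
goto((489.8,77.5,75),-12.5)
"
```

```text
t 9.72 pos [490.9  75.8  74.8] ang y -12.47 z [-1.0e-04 -2.4e-03 -1.0e+00] F [-3.8  -6.86  8.58] w 55.5
twist z 0.02591404884182147
dp [ 1.4 -1.5 -0.2]
```

View pics/w9.png

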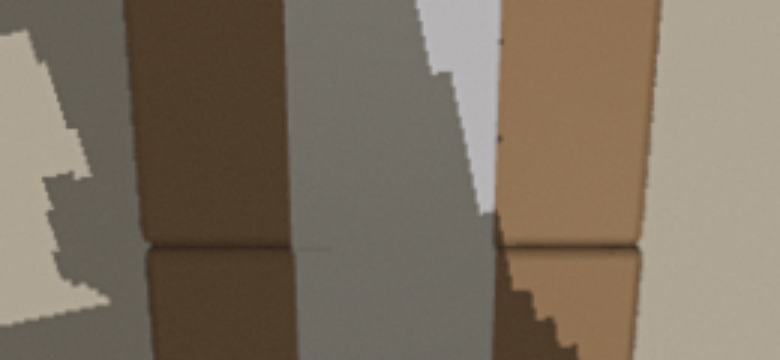

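The carton is flush, on the table and in contact. I'll ease off the push, then release in place.

Request:
arm_command(
  dp=[
    [-0.5,0,-0.5],
    [0,0,0],
    [0,0,0],
    [0,0,0],
    [0,0,0],
  ],
  twist=[
    [0,0,0],
    [0,0,0],
    [0,0,0],
    [0,0,0],
    [0,0,0],
  ],
  grip=[40,60,70,85,85],
  force=20,
)

```text
t: 10.13
position: [0.4914, 0.077, 0.0743]
tcp_rot: [2.45, 1.966, 0.001]
contact_force: [0.1, 0.0, 0.7]
gripper_width: 0.0852
```

Request:
arm_command(
  dp=[
    [0,0,0],
    [0,0,0],
    [0,0,0],
  ],
  twist=[
    [0,0,0],
    [0,0,0],
    [0,0,0],
  ],
  grip=[85,85,85],
)

```text
t: 10.38
position: [0.4911, 0.0768, 0.0743]
tcp_rot: [-2.45, -1.966, -0.0]
contact_force: [0.2, -0.1, 0.3]
gripper_width: 0.0847
```

```bash
python3 -c "
from h import *
cv2.imwrite('pics/w10.png',snapshot('wrist')[:,:,::-1])
goto()
"
```

```text
t 10.43 pos [491.1  76.8  74.3] ang y -12.52 z [ 1.e-04  1.e-04 -1.e+00] F [0.6  0.26 0.24] w 85.0
```

View pics/w10.png

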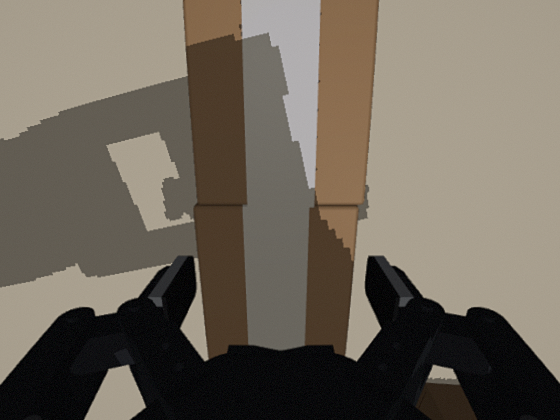

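The carton is released and still flush (seam at row 205). I'll go straight up, then clear the view.

Request:
arm_command(
  dp=[
    [0,0,-10],
    [0,0,-30],
    [0,0,-40],
    [0,0,-40],
    [0,0,-40],
  ],
  twist=[
    [0,0,0],
    [0,0,0],
    [0,0,0],
    [0,0,0],
    [0,0,0],
  ],
  grip=[85,85,85,85,85],
)

```text
t: 10.85
position: [0.4906, 0.0767, 0.2368]
tcp_rot: [2.451, 1.966, 0.0]
contact_force: [0.9, 0.1, -0.4]
gripper_width: 0.0847
```

Request:
arm_command(
  dp=[
    [-30,-30,0],
    [-30,-28,0],
    [-30,-28,0],
    [-30,-28,0],
    [-30,-20,0],
  ],
  twist=[
    [0,0,0],
    [0,0,0],
    [0,0,0],
    [0,0,0],
    [0,0,0],
  ],
  grip=[85,85,85,85,85],
)

```text
t: 11.27
position: [0.3255, -0.0405, 0.2347]
tcp_rot: [2.449, 1.968, -0.0]
contact_force: [-0.5, -0.7, 0.5]
gripper_width: 0.0848
```

Request:
arm_command(
  dp=[
    [-30,0,0],
    [-30,0,0],
    [-20,0,0],
    [0,0,0],
    [0,0,0],
  ],
  twist=[
    [0,0,0],
    [0,0,0],
    [0,0,0],
    [0,0,0],
    [0,0,0],
  ],
  grip=[85,85,85,85,85],
)

```text
t: 11.68
position: [0.3108, -0.1188, 0.2349]
tcp_rot: [2.453, 1.962, 0.001]
contact_force: [0.5, 0.2, 1.0]
gripper_width: 0.0849
```

```bash
python3 -c "
from h import *
for n in ['wrist','top','scene']: cv2.imwrite('pics/%s11.png'%n,snapshot(n)[:,:,::-1])
goto()
"
```

```text
t 11.83 pos [ 311.1 -117.6  234.5] ang y -12.47 z [ 2.e-04  4.e-04 -1.e+00] F [-0.49  0.29 -0.46] w 85.2
```

View pics/top11.png

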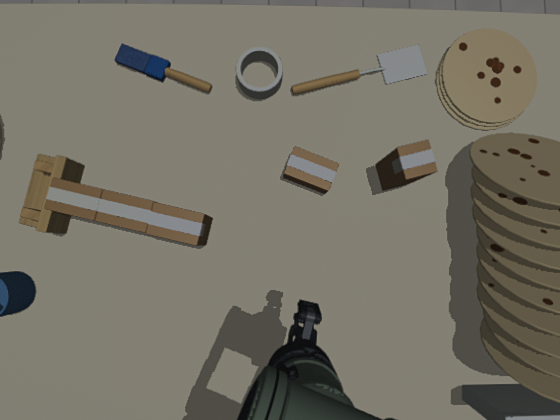

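View pics/scene11.png

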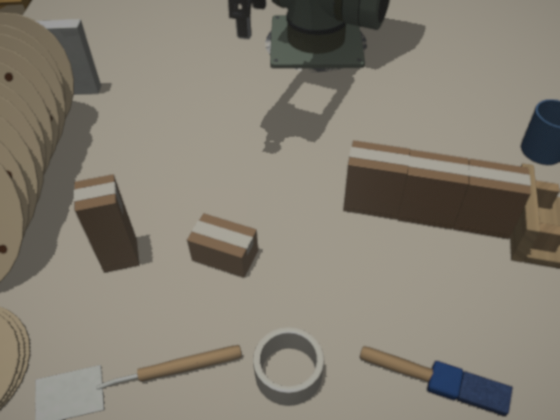

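View pics/wrist11.png

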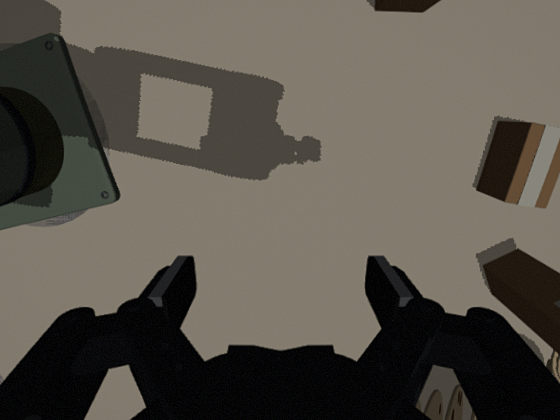

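The top view shows one continuous straight row with its new free end at about (205,228). The low carton (311,170) and the tall carton (415,160) are where they were. I'll run a numeric check, then hand in.

```bash
python3 - <<'E'
from h import *
p=camera_params('top')
for f in ('pics/top0.png','pics/top11.png'):
    im=cv2.imread(f); H,S,V=cv2.split(cv2.cvtColor(im,cv2.COLOR_BGR2HSV))
    m=(((S>75)&(V>75)&(H<20))|((S<24)&(V>118)&(H>50))).astype(np.uint8)*255
    for n,(x0,x1,y0,y1,z) in dict(row=(105,225,185,250,.11),tall=(365,445,130,195,.15),low=(275,345,140,200,.055)).items():
        mm=np.zeros_like(m); mm[y0:y1,x0:x1]=m[y0:y1,x0:x1]; mm=cv2.morphologyEx(mm,cv2.MORPH_CLOSE,np.ones((3,3)))
        c=max(cv2.findContours(mm,0,1)[0],key=cv2.contourArea)
        print(f,n,cv2.minAreaRect((ray_plane(p,c.reshape(-1,2),z)[:,:2]*1000).astype(np.float32)))
im=cv2.imread('pics/top11.png')
cv2.imwrite('pics/c12.png',cv2.resize(im[165:255,60:220],None,fx=5,fy=5,interpolation=cv2.INTER_CUBIC))
a=cv2.imread('pics/top0.png').astype(int); print(np.abs(a-im)[150:240,30:140].mean())
E
```

```text
pics/top0.png row ((508.3697204589844, 163.7015838623047), (85.57992553710938, 55.31147384643555), 77.29393768310547)
pics/top0.png tall ((595.7640991210938, -325.430908203125), (54.69415283203125, 55.4870491027832), 14.698806762695312)
pics/top0.png low ((595.6386108398438, -159.26513671875), (89.88692474365234, 55.09779739379883), 69.06596374511719)
pics/top11.png row ((498.072509765625, 120.24508666992188), (175.57203674316406, 56.46816635131836), 76.56934356689453)
pics/top11.png tall ((595.7611083984375, -325.421142578125), (54.69608688354492, 55.53087615966797), 14.601033210754395)
pics/top11.png low ((595.5650024414062, -158.91896057128906), (90.48095703125, 54.71300506591797), 69.06596374511719)
2.376026936026936
```

View pics/c12.png

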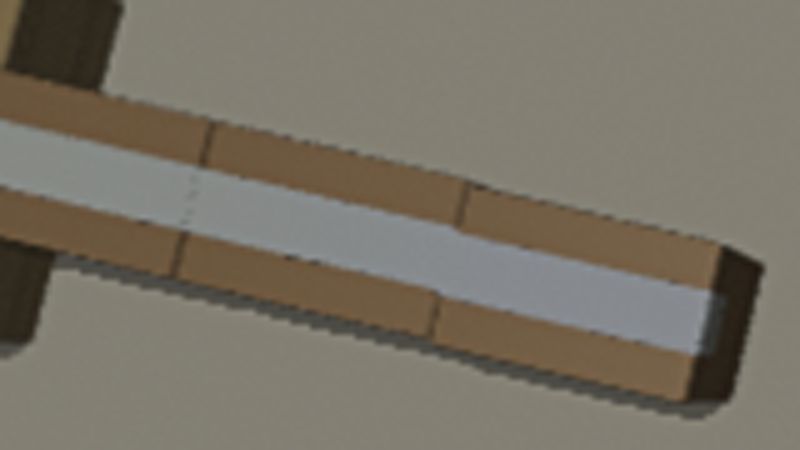

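The row's length grew by exactly 90 mm, the side step is about 1-2 mm, and the bystanders moved less than 0.5 mm.

```bash
python3 -c "
from station import *
print(hand_in())"
```

```text
the job is handed in; nothing more can be done
None
```

I butted the loose carton flush against the free end of the row, let go of it and handed the job in at about 12 s of the 40 s allowed. I pinched it across its 56 mm width, carried it about 20 mm above the table and turned it 10.4° to match the row. I then set it down and nudged it against the row with about 7–8 N.

**Last checks (top camera):**
- **Gap:** the row's visible length grew from 85.6 to 175.6 mm, which is one carton length, so no gap showed.
- **In line and square:** the side step looks about 1–2 mm, and the combined row's heading changed by less than 1°.
- **Other cartons:** the low and tall cartons moved less than 0.5 mm, and I saw no shift of the row. I did not fit the row's end carton separately afterwards.
- **Robot:** the gripper is open and clear of everything.

**One disagreement:** before the grasp, the wrist and top cameras differed by about 4–5 mm on where the loose carton stood. I therefore did the final alignment relative to the row in the wrist view.

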